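# Hang a glaze test tile on the drying conveyor

## Task

Pull the hanger with the blue test tile (orange tab) up off the sprung catch of the red stand, and hang it on the conveyor rail in the free bay between the two green stops: lift its hook over the rail's lip and lower it gently, without dropping it, until it is fully home on the lip, hook leg behind and tile plumb in front. Let go of it, and leave the two tiles already hanging, the jar and the wooden cone where they are.

Things in the scene. Friction and masses are not known exactly. Their poses are not given: they have to be found in the camera images.
- hanger_tab (a point): Centre of the orange grip tab of the blue tile's loose hanger (0.22 kg, +-30%): 12 (x) x 30 (y) x 50 (z) mm, clear all round. x points out of the tile side, y along the width, z up. It stands on a steel bridge plate 29 (x, centred on the tab) x 40 (y) x 6 mm, whose underside, which rests on a lip, is 31 mm below this point.
- hanger_leg (a point): Bottom of the blue tile hanger's hook leg: 6 mm thick, 40 wide, going down 25 mm from the bridge's underside at its -x edge, with a bead of 4 mm radius across its back (-x) face near the bottom. The gap between leg and front plate is 17 mm, centred under the tab.
- hanger_tile (a point): Centre of the blue tile, 70 wide x 70 high x 7 mm, 18 mm in +x of the tab's centre and 111 mm below it. It sits on the +x face of a plate 6 mm thick, 40 wide that goes down from the bridge's +x edge to 115 mm below the underside (small lugs under the tile to 119). The front of everything is 23.5 mm in +x of the tab's centre.
- stand_lip (a point): Middle of the top edge of the fixed red stand's lip, 200 mm above the bench, where the blue tile's hanger starts: tab centre 1.5 mm in +x and 31 mm above this point. x points to the side where the tile hangs, y along the lip. Lip 14 mm thick, 60 long; open trough behind (-x). Nothing on the stand is above the lip. Lifted 35 mm, the hook is clear: then go +x first, as the tile hangs in front.
- catch (a joint): Slide (m) of the brass sprung ball in the stand's trough, which presses on the hook leg above its bead: about 0 at the start, about 0.004 as the bead passes it, -0.002 when the hanger is gone. Spring 500 N/m, 2.5 N preload at 0. A straight pull up of 10 to 15 mm overcomes it, peak about 10 to 20 N with the weight.
- bay_lip (a point): Middle of the top edge of the rail's lip in the free bay. x points to the side where tiles hang, y along the rail, z up. Lip 8 mm thick (x -4 to +4). Green stops 4 mm thick stand across the rail, inner faces at y = -28 and +28 mm, 10 mm higher than the lip. Home: tab centre straight above, 31 mm up, x axes alike, play 4.5 mm either way in x and 8 mm in y.
- rail: The fixed rail: origin on the bench under the middle of its lip, axes as the bay's. Lip top 200 mm up, front face 60 mm high; behind it (-x) a trough 28 mm wide, 35 deep, back wall 5 mm lower than the lip; posts behind. Ends at y = -0.19 (motor to -0.25) and +0.19 m. Three places at y = -0.1, 0, +0.1 m: the free bay is any one, other hangers fill two.
- white_tab (a point): Centre of the grey grip tab of the hanger with the white tile, of the same shape and size as the blue tile's, hanging on the rail in another place. Leave alone.
- amber_tab (a point): The same for the hanger with the amber tile.
- jar_mid (a point): Middle of a white glaze jar with blue cap, 64 mm across, 85 mm high, standing on the bench. Leave alone.
- cone_mid (a point): Middle of a wooden forming cone, 48 mm across, 88 mm high, standing on the bench. Leave alone.
Mind the look-alikes: they are no part of the job. Of the things shaped like the part that bears stand_lip, the dark steel one is meant. What is shaped like the part that bears hanger_tab but turquoise is not meant.

How it is judged (in metres and radians):
On the way:
1. the blue tile's hanger is pulled up out of the catch, clear of the stand's lip (z of hanger_tab in the frame of stand_lip above 0.058 m), for 0.1 s.
At the end, for the whole second after the job is handed in: The blue tile's hanger hangs at rest on the rail's lip in the free bay with its weight on the rail: tab centre within 14 mm of the lip's middle across the rail and 13 mm along it, 25 to 35.5 mm above the lip's top edge (31 is home), within 0.2 rad of plumb and of square to the rail (x of hanger_tab in the frame of bay_lip between -0.014 and 0.014 m and y of hanger_tab in the frame of bay_lip between -0.013 and 0.013 m and z of hanger_tab in the frame of bay_lip between 0.025 and 0.0355 m and angle between the y axis of hanger_tab and the y axis of bay_lip, either way round below 0.2 rad and angle between hanger_tab's own z axis and vertical below 0.2 rad and contact force between hanger and rail above 0.7 N and linear speed of hanger below 0.03 m/s); the robot touches nothing.
It fails at once if the blue tile's hanger is slammed or pressed on the rail with more than 45 N (contact force between hanger and rail above 45 N).
It fails at once if the blue tile's hanger is dropped on to the rail (faster than 0.35 m/s over the free bay's lip, tab centre within 30 mm sideways and 60 mm above it) (horizontal distance between hanger_tab and bay_lip below 0.03 m and z of hanger_tab in the frame of bay_lip below 0.06 m and linear speed of hanger above 0.35 m/s).
It fails at once if one of the two other hangers is displaced by more than 20 mm (distance of any of white_tab, amber_tab from where it was at the start of the episode above 0.02 m).
It fails at once if the jar or the wooden cone is displaced by more than 20 mm (distance of any of jar_mid, cone_mid from where it was at the start of the episode above 0.02 m).
It also fails if it takes over 48 s, if anything falls off the work surface, if the arm or the gripper's body presses on something with over 40 N, if the wrist force passes 120 N, or if a joint passes its speed limit or range.

## Robot

A 7-joint arm with a two-finger parallel gripper is mounted at the origin on the work surface. World frame = base frame: x ahead of the robot, y to its left, z up, the work surface at z = 0. Lengths are in mm, angles in rad, forces in N, time in s.
With the tool pointing down it reaches from about 425 to 875 mm from the base axis. Payload 8.4 kg.
Tool frame: the origin (TCP) lies at the very end of the fingers, on their centre line; the grasp point (between the pads) lies env.hold_point_z behind it (env.hold_point_z is the distance from the TCP to the grasp point, in mm); z points along the fingers, x is the direction in which the jaws open and shut, and the axes are right-handed (so a half turn about z gives the same grasp; the last joint's range is limited). The gripper opens to 87 mm and grips with 3 to 60 N. Pads are 19 mm wide; open, the fingers measure 117 mm over their backs; the gripper's body (75 mm by 190 mm) begins 51 mm behind the grasp point.
Start: joints at [1.18, 0.333, 0.04, 1.465, -0.013, 1.343, -0.059], TCP at [186.967, -622.499, 182.946] pointing down, gripper open.
Joint ranges: [-2.58, 2.58], [-0.38, 2.09], [-1.3, 1.39], [0.25, 2.4], [-1.5, 4.64], [0.08, 2.09], [-2.65, 2.65]. Speed limits (rad/s): [2.22, 2.22, 2.79, 2.79, 3.14, 3.14, 3.14].

## Interface

Orientations are given as a unit quaternion [w, x, y, z].
In Python, from rig import env gives the robot as it stands. The module is installed in compiled form; this text tells all that it offers.
- The arm moves only by the shell command python3 -m inch 'ROWS' [FORCE]. ROWS is JSON, a list of rows, each a list of 7 numbers: the turn, a rotation vector about the tool's x, y, z in rad, then the shift along the tool's x, y, z in mm, then the closure, from 0 (fully open) to 1 (shut). In form: [[wx, wy, wz, tx, ty, tz, grip], ...]. A call has 1 to 12 rows; each row shifts and turns the commanded pose from where the row before left it, along the tool's axes as they then stand; what a row does not reach is not made up. A row lasts 1/8 s, in which the tool goes at most 62.5 mm and 10.7 degrees, less where a joint would pass 70% of its speed; a pose out of reach is approached as far as the arm can. A call is refused whole if a number of a shift passes 62.5 or a number of a turn 0.188, either way. A call with a gripper value outside its range is refused whole. The fingers move at their own pace and stop on an object; FORCE is the grip in N (left out, the last holds). Time passes only in rows, so rows that do not move let the fingers close. It gives the time, the measured TCP pose, the force and the opening at its end, in the units of the state.
- env.observe(): the state, without advancing time (a new reading comes with each control period).
- env.get_image(name): name is "scene" or "top" or "wrist"; returns a dict with "image" (480x640x3 uint8, red, green, blue), "fx", "fy", "cx", "cy" (pixels), "rvec" (rotation vector, rad) and "tvec" (3), from world to camera coordinates, as OpenCV has them; the wrist camera has in their place "tool_from_camera" (4x4, takes a point from camera to tool coordinates, whose origin is the TCP and whose axes are the tool frame's). Camera axes: x right, y down, z forward; pixel columns grow to the right and rows downward; lengths in mm; the calibration is good to about 2 mm. A picture is of the moment at which its call begins: read the wrist's pose just before it. There is no depth.
- env.hand_in(): hands the job in, once; it reports no verdict.
The state is a dict: "time_s": time; "qpos": joint angles; "joint_vel": joint speeds; "effort": joint torques, N m; "position": TCP position; "orientation": TCP orientation; "wrist_force": force on the tool from outside, world axes, zero at the start; "wrist_torque": the same for the moment, N m; "opening": opening from 0.0 (shut) to 1.0 (fully open).
Only numpy, scipy, OpenCV 4.12 (cv2) and the standard library are available. Lean on these libraries where they do the work, as an engineer would, in place of code of your own. Each camera call takes 0.05 s, during which the arm holds its last target. There are 200 camera calls.

## Working session

There is one attempt and no reset: what is moved stays moved. The work goes in short steps, Python scripts to look and compute and a shell command to move; the robot and the scene stay as the last step left them, time stands still between calls to the robot, and variables do not carry over. Pictures are saved under pics/ and viewed, about 8 in all and at most 12, crops included, and the job is handed in when it is done.

```bash
mkdir -p pics
python3 - <<'E'
from rig import env
import cv2,numpy as np
s=env.observe();print({k:np.round(v,3) for k,v in s.items()},env.hold_point_z)
ims=[]
for n in("scene","top","wrist"):
    d=env.get_image(n);cv2.imwrite(f'pics/{n}0.png',d["image"][:,:,::-1])
    print(n,{k:np.round(v,3).tolist() for k,v in d.items() if k!="image"})
E
```

```text
{'time_s': np.float64(0.0), 'qpos': array([ 1.18 ,  0.334,  0.04 ,  1.466, -0.013,  1.343, -0.059]), 'joint_vel': array([ 0.001, -0.001, -0.   ,  0.001,  0.001, -0.001, -0.   ]), 'effort': array([-1.0000e-03, -6.5636e+01,  1.3340e+00, -4.0380e+01, -6.0000e-02,
        4.5000e-02,  0.0000e+00]), 'position': array([ 186.8  , -622.025,  182.055]), 'orientation': array([-0.   ,  0.802, -0.597, -0.001]), 'wrist_force': array([ 1.406, -0.199, -0.313]), 'wrist_torque': array([ 0.022,  0.021, -0.006]), 'opening': np.float64(0.997)} 18.700000000000003
scene {'fx': 451.533, 'fy': 451.533, 'cx': 314.959, 'cy': 236.465, 'rvec': [2.24, 0.699, -0.318], 'tvec': [-477.225, -68.006, 1226.959]}
top {'fx': 435.442, 'fy': 435.442, 'cx': 316.397, 'cy': 239.53, 'rvec': [2.125, -2.099, 0.168], 'tvec': [72.236, 565.491, 808.973]}
wrist {'fx': 374.498, 'fy': 374.498, 'cx': 321.052, 'cy': 246.999, 'tool_from_camera': [[1.0, 0.001, 0.001, 0.395], [-0.001, 0.969, 0.247, -65.647], [-0.001, -0.247, 0.969, -201.506], [0.0, 0.0, 0.0, 1.0]]}
```

View pics/scene0.png

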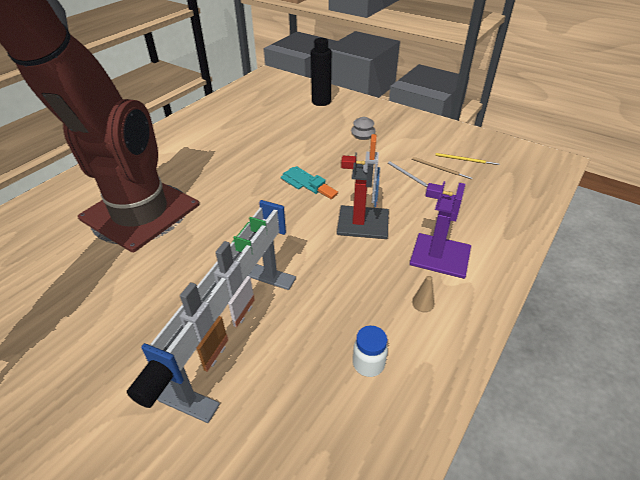

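View pics/top0.png

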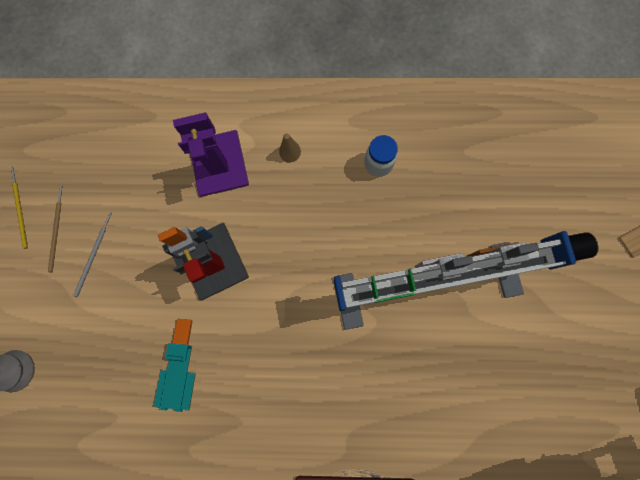

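```bash
cat > h.py <<'E'
from rig import env
import cv2,numpy as np
from scipy.spatial.transform import Rotation as R
def cam(n,s=None):
    """image(BGR),K,Rwc,centre"""
    if n=="wrist": s=env.observe()
    d=env.get_image(n);K=np.array([[d["fx"],0,d["cx"]],[0,d["fy"],d["cy"]],[0,0,1]])
    if n=="wrist":
        T=np.eye(4);q=s["orientation"];T[:3,:3]=R.from_quat(np.r_[q[1:],q[0]]).as_matrix();T[:3,3]=s["position"]
        M=T@np.array(d["tool_from_camera"]);Rw,C=M[:3,:3],M[:3,3]
    else:
        Rc=cv2.Rodrigues(np.array(d["rvec"]))[0];Rw=Rc.T;C=-Rw@np.array(d["tvec"]).ravel()
    return d["image"][:,:,::-1].copy(),K,Rw,C
def ray(c,p):
    v=c[2]@np.linalg.inv(c[1])@np.r_[p,1.];return v/np.linalg.norm(v)
def plane(c,p,z):
    v=ray(c,p);return c[3]+v*(z-c[3][2])/v[2]
def tri(c1,p1,c2,p2):
    a,b=ray(c1,p1),ray(c2,p2);t=np.linalg.lstsq(np.c_[a,-b],c2[3]-c1[3],rcond=None)[0]
    A,B=c1[3]+a*t[0],c2[3]+b*t[1];return (A+B)/2,np.linalg.norm(A-B)
def proj(c,P): 
    v=c[1]@(c[2].T@(np.asarray(P,float)-c[3]));return v[:2]/v[2]
E
python3 - <<'E'
from h import *
s,t=cam("scene"),cam("top")
def crop(im,x,y,w,h): return cv2.resize(im[y:y+h,x:x+w],(400,300),interpolation=cv2.INTER_CUBIC)
cv2.imwrite('pics/c1.png',np.vstack([np.hstack([crop(s[0],320,125,100,75),crop(t[0],140,210,120,90)]),np.hstack([crop(s[0],200,190,120,90),crop(t[0],320,240,160,120)])]))
for n,c in(("s",s),("t",t)):
    hsv=cv2.cvtColor(c[0],cv2.COLOR_BGR2HSV)
    for nm,lo,hi in(("orange",(5,170,120),(16,255,255)),("green",(50,120,60),(75,255,255))):
        m=cv2.inRange(hsv,lo,hi);k,_,st,ce=cv2.connectedComponentsWithStats(m)
        print(n,nm,[(st[i].tolist(),ce[i].round(1).tolist()) for i in range(1,k) if st[i][4]>25])
E
```

```text
s orange [([370, 134, 6, 26, 112], [372.5, 146.4]), ([318, 184, 20, 15, 163], [327.1, 190.8]), ([200, 328, 12, 16, 26], [206.0, 335.7])]
s green [([247, 217, 19, 15, 150], [255.5, 223.6]), ([233, 236, 18, 16, 157], [240.5, 243.1])]
t orange [([158, 227, 20, 14, 130], [167.3, 233.6]), ([173, 319, 18, 25, 355], [181.6, 331.1])]
t green [([409, 269, 7, 22, 50], [412.0, 280.0]), ([372, 276, 6, 22, 44], [374.8, 287.3]), ([377, 293, 37, 9, 73], [395.1, 297.1])]
```

View pics/c1.png

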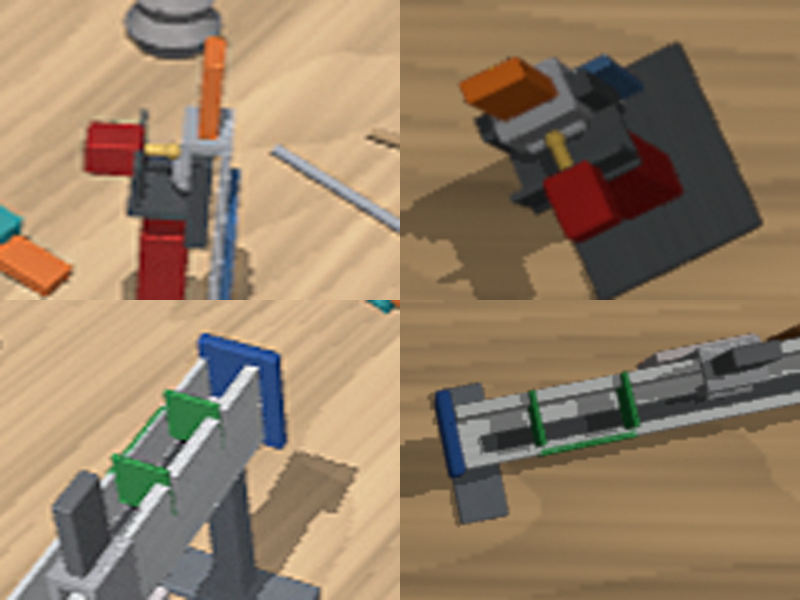

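Run:
```python
from h import *
s,t=cam("scene"),cam("top")
print("tab top",tri(s,(373.5,136),t,(165,231)),"ctr",tri(s,(372.5,147),t,(168,235)))
def tc(x,y):return (140+(x-400)*.3,210+y*.3)
def rc(x,y):return (320+(x-400)*.4,240+(y-300)*.4)
def sc(x,y):return (200+x*.3,190+(y-300)*.3)
print("stop1 top front",tri(s,sc(220,408),t,rc(534,390)),"stop2",tri(s,sc(172,470),t,rc(625,372)))
for p in [rc(458,407),rc(534,395),rc(625,376),(556,237)]:print(np.round(plane(t,p,200)))
print("s lip",[np.round(plane(s,sc(*p),200)) for p in [(258,372),(178,478)]])
# stand base corners z~5
print("base",[np.round(plane(t,tc(*p),8)) for p in [(680,43),(762,222),(600,298)]])
print("lip ends",[np.round(plane(t,tc(*p),200)) for p in [(520,195),(635,150)]])
```

```text
tab top (array([535.14036053, 302.01625468, 260.93444832]), np.float64(3.286221244931242)) ctr (array([533.83311003, 307.45024992, 230.14773505]), np.float64(6.377922067883789))
stop1 top front (array([478.71778788, -15.55818823, 208.44177686]), np.float64(3.5208416092950787)) stop2 (array([490.99291332, -72.60895571, 210.49477908]), np.float64(4.522335496572589))
[467.  31. 200.]
[475. -18. 200.]
[488. -76. 200.]
[ 545. -312.  200.]
s lip [array([471.,  31., 200.]), array([492., -66., 200.])]
base [array([607., 277.,   8.]), array([494., 219.,   8.]), array([446., 317.,   8.])]
lip ends [array([487., 304., 200.]), array([509., 248., 200.])]
```

```bash
python3 -m inch '[[0,0,0,0,0,-45,0],[0,0,0,0,0,-45,0],[0,0,0,0,0,-45,0],[0,0,0,0,0,-45,0],[0,0,-0.095,-3,-60,0,0],[0,0,-0.095,-3,-60,0,0],[0,0,-0.095,-3,-60,0,0],[0,0,-0.095,-3,-60,0,0],[0,0,-0.095,-3,-60,0,0],[0,0,-0.095,-3,-60,0,0],[0,0,-0.095,-3,-60,0,0],[0,0,-0.095,-3,-60,0,0]]'
```

```text
time_s: 1.85
position: [554.7, -327.9, 362.7]
orientation: [-0.0, 0.967, -0.255, -0.0]
wrist_force: [0.5, 0.1, 0.1]
opening: 0.999
```

```bash
python3 -m inch '[[0,0,-0.095,-18,-55,0,0],[0,0,-0.095,-18,-55,0,0],[0,0,-0.095,-18,-55,0,0],[0,0,-0.095,-18,-55,0,0],[0,0,-0.095,-18,-50,0,0],[0,0,0,0,0,0,0],[0,0,0,0,0,0,0]]'
python3 - <<'E'
from h import *
import pickle
c=cam("wrist");pickle.dump(c,open('w1.pkl','wb'));cv2.imwrite('pics/w1.png',c[0]);print(c[3],proj(c,(484,-44,200)))
E
```

```text
time_s: 2.72
position: [556.6, -48.5, 363.1]
orientation: [0.0, 1.0, -0.023, 0.0]
wrist_force: [0.9, -0.8, -0.9]
opening: 0.999
[558.37762016  17.79913919 564.5197843 ] [248.3748675 219.3289078]
```

View pics/w1.png

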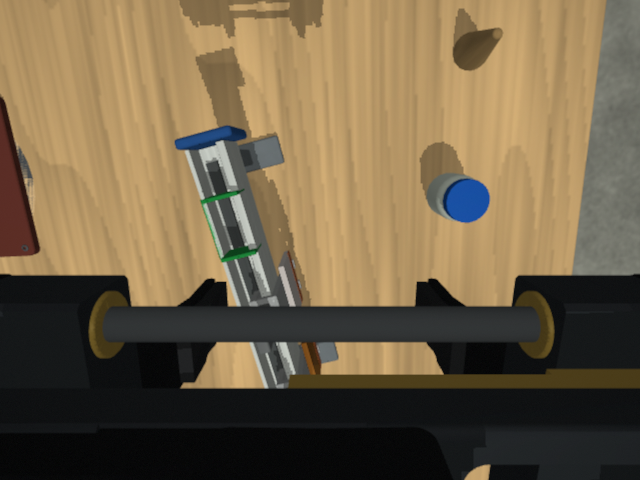

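```bash
python3 -m inch '[[0,0,-0.09,6,-53,0,0],[0,0,-0.09,8,-53,0,0],[0,0,-0.09,10,-53,0,0],[0,0,-0.09,12,-53,0,0],[0,0,-0.09,14,-20,0,0],[0,0,0,0,0,0,0],[0,0,0,0,0,0,0]]'
python3 - <<'E'
from h import *
import pickle
c=cam("wrist");pickle.dump(c,open('w2.pkl','wb'));print(c[3],proj(c,(535,303,256)))
E
python3 -m inch '[[0,0,0,0,-40,0,0],[0,0,0,0,-40,0,0],[0,0,0,0,0,0,0],[0,0,0,0,0,0,0]]'
python3 - <<'E'
from h import *
import pickle
c=cam("wrist");pickle.dump(c,open('w3.pkl','wb'));print(c[3],proj(c,(535,303,256)))
d=pickle.load(open('w2.pkl','rb'));e=pickle.load(open('w1.pkl','rb'))
def crop(im,x,y,w,h,W,H): return cv2.resize(im[y:y+h,x:x+w],(W,H),interpolation=cv2.INTER_CUBIC)
print(proj(d,(535,303,231)))
def at(c):
    p=proj(c,(535,303,240)).astype(int);return np.clip(p-[65,75],0,[510,330])
a,b=at(d),at(c);print("crop origins",a,b)
L=np.vstack([crop(d[0],*a,130,150,260,300),crop(c[0],*b,130,150,260,300)])
L=np.hstack([cv2.resize(L,(260,600)),crop(e[0],160,110,135,150,540,600)])
cv2.imwrite('pics/c2.png',L)
for n,k in(("w2",d),("w3",c)):
    hsv=cv2.cvtColor(k[0],cv2.COLOR_BGR2HSV);m=cv2.inRange(hsv,(5,170,100),(16,255,255));j,_,st,ce=cv2.connectedComponentsWithStats(m)
    print(n,[(st[i].tolist(),ce[i].round(1).tolist()) for i in range(1,j) if st[i][4]>40])
E
```

```text
time_s: 3.65
position: [580.8, 187.7, 362.5]
orientation: [0.0, 0.98, 0.2, -0.0]
wrist_force: [0.1, 0.1, -0.5]
opening: 1.003
[553.5866533  248.7542231  564.00469199] [327.01387778  73.7189599 ]
time_s: 4.2
position: [549.2, 261.6, 363.1]
orientation: [0.0, 0.98, 0.2, 0.0]
wrist_force: [-0.2, 0.6, 0.5]
opening: 1.001
[521.66191091 322.57866069 564.52366722] [326.69957009 180.69984711]
[326.57977942  79.82303789]
crop origins [261   2] [261 104]
w2 [([208, 6, 44, 43, 1021], [229.6, 27.3]), ([315, 55, 16, 49, 674], [322.9, 78.1])]
w3 [([213, 74, 42, 37, 865], [233.2, 92.0]), ([316, 163, 15, 38, 504], [322.9, 181.4])]
```

View pics/c2.png

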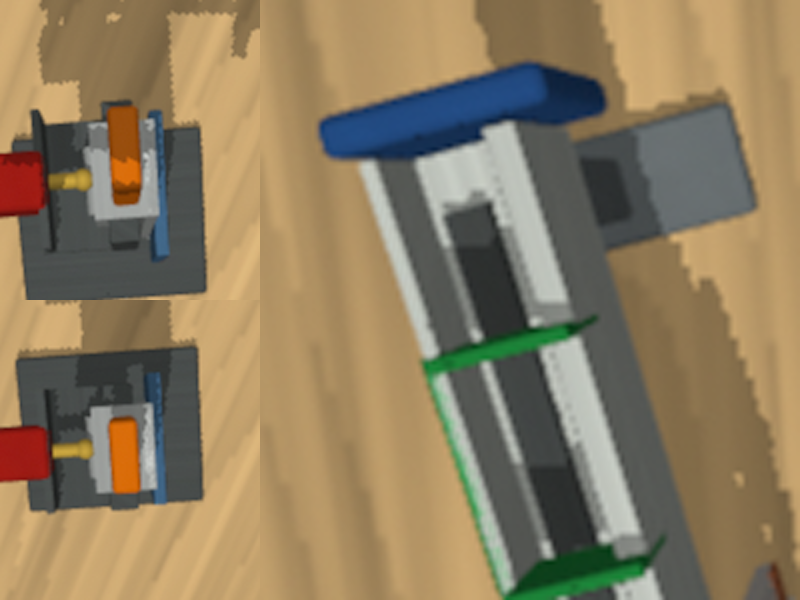

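Run:
```python
from h import *
import pickle
c1,c2,c3=[pickle.load(open(f'w{i}.pkl','rb')) for i in(1,2,3)]
print("tab top tri",tri(c2,(322.7,73.3),c3,(323.2,181.3)), "plane256 w3",plane(c3,(323.2,181.3),256))
for k in(c2,c3):
    hsv=cv2.cvtColor(k[0],cv2.COLOR_BGR2HSV);m=cv2.inRange(hsv,(5,170,100),(16,255,255));m[:,:290]=0
    r=cv2.minAreaRect(cv2.findNonZero(m));b=cv2.boxPoints(r);P=np.array([plane(k,p,256) for p in b]);
    e=[(np.linalg.norm(P[i+1]-P[i]),np.degrees(np.arctan2(*(P[i+1]-P[i])[1::-1]))) for i in range(3)];print(P.mean(0),e)
# red block, stand base
# rail strip
g=cv2.cvtColor(c1[0],cv2.COLOR_BGR2GRAY).astype(int)
pts=[]
for r in range(160,245,3):
    row=g[r];mid=285/1.
    x0=int(160+((510-260)+(r-110-5)*4*(125/430))/4)
    seg=row[x0-12:x0+13];w=np.where(seg>165)[0]+x0-12
    print(r,x0,w.min() if len(w) else None,w.max() if len(w) else None,len(w))
def q(x,y):return (160+(x-260)/4,110+y/4)
for n,p,z in(("stop1 top",q(560,330),210),("stop2 top",q(640,570),210),("stop2 in",q(628,548),200)):print(n,plane(c1,p,z).round(1))
```

```text
tab top tri (array([532.27485067, 301.55588372, 258.97911843]), np.float64(0.4216200974320125)) plane256 w3 [532.57329972 301.43634274 256.        ]
[533.69003429 298.1082339  256.        ] [(np.float64(10.904336276544225), np.float64(25.692744848777288)), (np.float64(34.141241864008514), np.float64(-63.47190517099967)), (np.float64(11.231063740620199), np.float64(-154.22171601556025))]
[532.47691856 301.09006288 256.        ] [(np.float64(10.971393580134531), np.float64(26.281921455182303)), (np.float64(30.018564406373613), np.float64(-63.275167771557165)), (np.float64(11.241997947566512), np.float64(-153.64071926577944))]
160 235 223 228 6
163 236 224 229 6
166 237 225 230 6
169 238 226 231 6
172 239 227 232 6
175 239 227 233 7
178 240 228 234 7
181 241 229 235 7
184 242 230 235 6
187 243 None None 0
190 244 None None 0
193 245 None None 0
196 246 234 239 6
199 246 234 240 7
202 247 235 241 7
205 248 236 242 7
208 249 237 243 7
211 250 238 244 7
214 251 239 245 7
217 252 240 246 7
220 253 241 247 7
223 253 242 248 7
226 254 242 249 8
229 255 243 250 8
232 256 244 250 7
235 257 245 251 7
238 258 246 252 7
241 259 247 253 7
244 260 None None 0
stop1 top [475.8 -16.2 210. ]
stop2 top [489.5 -75.4 210. ]
stop2 in [485.1 -72.2 200. ]
```

```bash
python3 -m inch '[[0,0,-0.06,0,-43,0,0],[0,0,0,0,0,0,0],[0,0,0,0,0,50,0],[0,0,0,0,0,50,0],[0,0,0,0,0,30,0],[0,0,0,0,0,20,0],[0,0,0,0,0,0,0],[0,0,0,0,0,0,0]]'
python3 - <<'E'
from h import *
c=cam("wrist");print(proj(c,(532.4,301.3,256)));s=env.observe();print(s["position"],s["wrist_force"])
t,s=cam("top"),cam("scene")
def crop(im,x,y,w,h): return cv2.resize(im[y:y+h,x:x+w],(400,300),interpolation=cv2.INTER_CUBIC)
cv2.imwrite('pics/c3.png',np.hstack([crop(s[0],300,90,140,105),crop(t[0],110,190,140,105)]))
w=pickle=__import__('pickle').load(open('w1.pkl','rb'));g=cv2.cvtColor(w[0],cv2.COLOR_BGR2GRAY)
for r in (163,178,199,211,223,235):print(r,g[r,215:262].tolist())
E
```

```text
time_s: 5.25
position: [532.3, 303.0, 214.5]
orientation: [-0.0, 0.973, 0.231, 0.001]
wrist_force: [0.1, 1.0, 0.6]
opening: 1.001
[322.7623204  305.34470625]
[532.26417904 303.21779033 214.58883646] [ 0.26435161 -0.03074414  0.56284349]
163 [68, 65, 51, 109, 171, 190, 178, 172, 188, 190, 193, 193, 192, 195, 185, 139, 84, 86, 86, 87, 88, 87, 86, 86, 85, 85, 86, 85, 70, 47, 48, 46, 48, 46, 45, 46, 46, 55, 67, 74, 73, 74, 73, 72, 89, 106, 108]
178 [46, 47, 46, 45, 46, 45, 43, 36, 85, 125, 130, 147, 175, 189, 192, 193, 192, 192, 195, 172, 115, 85, 84, 86, 88, 87, 86, 86, 86, 85, 86, 86, 91, 102, 110, 114, 115, 116, 116, 119, 122, 124, 121, 120, 120, 119, 120]
199 [89, 90, 88, 82, 81, 82, 75, 68, 64, 68, 68, 68, 67, 60, 56, 140, 191, 177, 169, 186, 191, 193, 194, 194, 196, 192, 151, 86, 88, 88, 87, 87, 88, 87, 86, 86, 87, 86, 89, 100, 109, 111, 113, 112, 111, 110, 110]
211 [85, 85, 86, 130, 176, 168, 116, 70, 70, 69, 68, 68, 68, 67, 67, 69, 68, 58, 63, 143, 190, 176, 174, 192, 192, 194, 195, 196, 199, 189, 142, 85, 88, 88, 87, 88, 87, 86, 86, 86, 87, 87, 94, 107, 114, 112, 111]
223 [86, 86, 85, 85, 86, 85, 87, 131, 176, 163, 106, 70, 70, 69, 68, 69, 67, 67, 67, 68, 69, 59, 71, 111, 129, 130, 162, 193, 193, 194, 197, 198, 201, 177, 118, 86, 89, 88, 87, 88, 88, 87, 87, 87, 87, 87, 96]
235 [186, 178, 139, 85, 86, 85, 84, 84, 84, 83, 84, 103, 122, 110, 71, 46, 48, 47, 47, 46, 46, 45, 45, 46, 46, 40, 77, 118, 129, 147, 180, 194, 193, 195, 198, 200, 198, 160, 95, 88, 87, 88, 89, 89, 87, 87, 88]
```

View pics/c3.png

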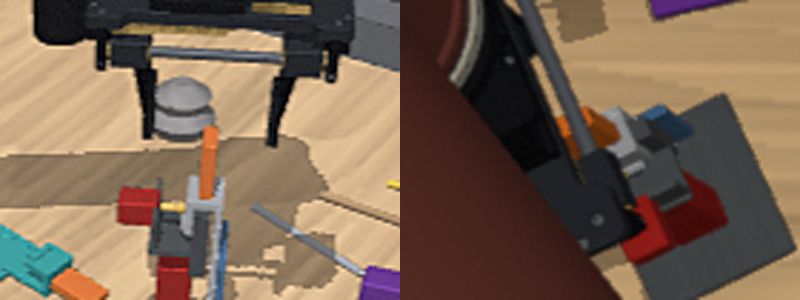

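Run:
```python
from h import *
s,t=cam("scene"),cam("top")
for P in((532.3,303.1,214.5),(532.4,301.3,256),(532.4,301.3,206),(532.4,301.3,290)):print(P,proj(s,P).round(1),proj(t,P).round(1))
print(s[3],t[3], env.observe()["time_s"])
```

```text
(532.3, 303.1, 214.5) [371.8 153. ] [175.4 239.3]
(532.4, 301.3, 256) [372.8 137.4] [167.2 234.3]
(532.4, 301.3, 206) [371.1 156.6] [178.3 240.3]
(532.4, 301.3, 290) [374.  123.7] [158.8 229.6]
[ 938.13756839 -492.67790658  784.1958471 ] [405.42254641  55.48320801 901.10480092] 5.5
```

Run:
```python
from h import *
s=cam("scene");o=np.array([532.3,303.1,214.5]);ax=np.array([.893,.45,0])
for p in((352.5,137.5),(395,141)):
    v=ray(s,p);A=np.c_[v,-ax,-np.array([0,0,1])];k=np.linalg.solve(A,o-s[3]);print("along jaw",k[1],"up",k[2])
for d in(-50,50):print(proj(s,o+d*ax))
im=s[0][95:165,330:420];cv2.imwrite('pics/c4.png',cv2.resize(im,(720,560),interpolation=cv2.INTER_CUBIC))
```

```text
along jaw -45.83766135104906 up 37.08066804921629
along jaw 48.88371200207417 up 35.16806323207427
[349.97083465 151.54268699]
[393.80706185 154.52554567]
```

View pics/c4.png

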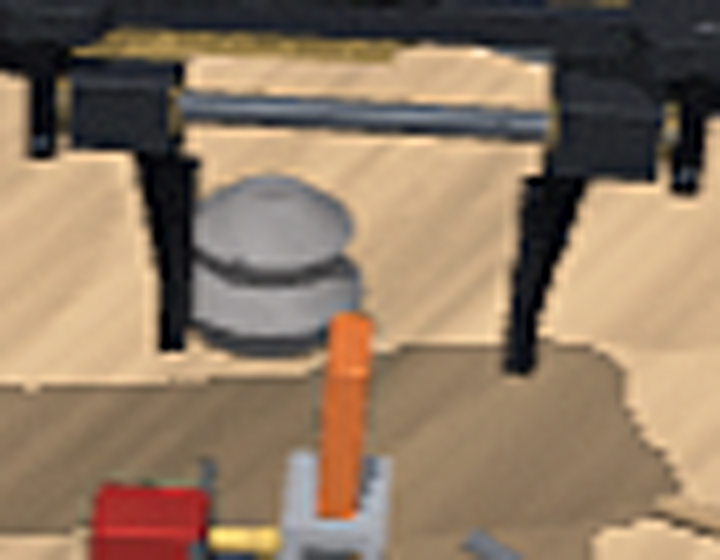

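```bash
python3 -m inch '[[0,0,0,0,0,0,0.6],[0,0,0,0,0,0,0.6],[0,0,0,0,0,0,0.6],[0,0,0,0,0,0,0.6]]' 10
python3 - <<'E'
from h import *
s=cam("scene");w=cam("wrist")
a=cv2.resize(s[0][95:165,330:420],(450,350),interpolation=cv2.INTER_CUBIC);b=cv2.resize(w[0][200:400,180:460],(350,250));b=cv2.copyMakeBorder(b,0,100,0,0,0)
cv2.imwrite('pics/c5.png',np.hstack([a,b]))
E
```

```text
time_s: 6.05
position: [531.5, 302.8, 213.0]
orientation: [-0.0, 0.973, 0.231, -0.0]
wrist_force: [0.3, -0.0, -0.5]
opening: 0.631
```

View pics/c5.png

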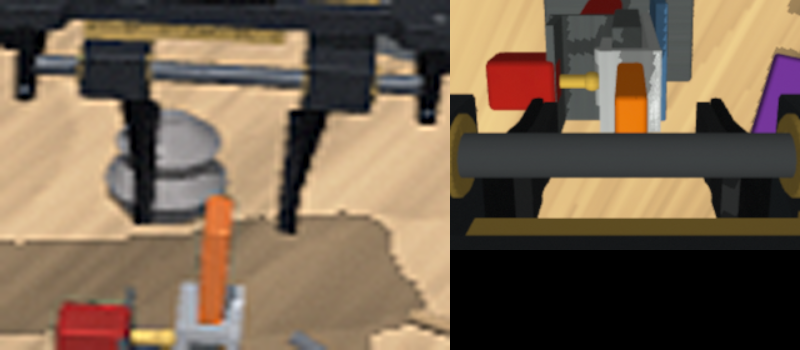

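```bash
python3 -m inch '[[0,0,0,0,2,12,0.5],[0,0,0,0,0,12,0.5],[0,0,0,0,0,0,0.5],[0,0,0,0,0,0,0.5]]' 10;python3 -m inch '[[0,0,0,0,0,11,0.5],[0,0,0,0,0,0,0.5],[0,0,0,0,0,0,0.5]]' 10
python3 - <<'E'
from h import *
s=cam("scene");w=cam("wrist")
a=cv2.resize(s[0][95:175,325:415],(450,400),interpolation=cv2.INTER_CUBIC);b=cv2.resize(w[0][200:400,180:460],(350,250));b=cv2.copyMakeBorder(b,0,150,0,0,0)
cv2.imwrite('pics/c6.png',np.hstack([a,b]))
E
```

```text
time_s: 6.65
position: [532.4, 301.1, 189.0]
orientation: [-0.0, 0.973, 0.231, -0.0]
wrist_force: [0.2, -0.8, 0.9]
opening: 0.501
time_s: 7.02
position: [532.3, 301.0, 177.9]
orientation: [-0.0, 0.973, 0.231, -0.0]
wrist_force: [-0.5, 0.2, -0.0]
opening: 0.498
```

View pics/c6.png

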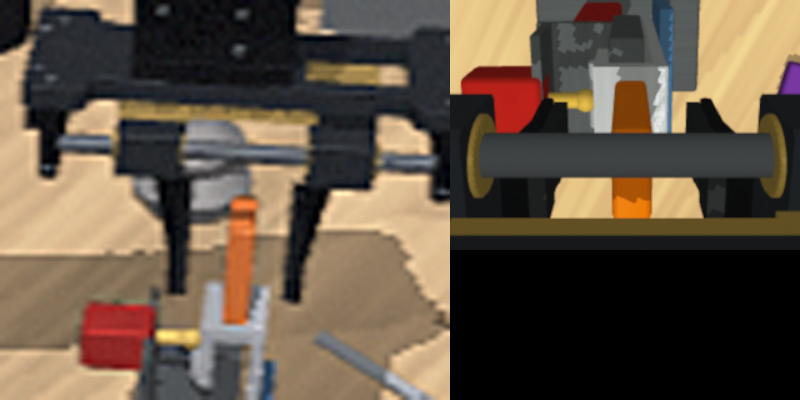

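```bash
python3 -m inch '[[0,0,0,2,0,0,0.8],[0,0,0,0,0,0,1],[0,0,0,0,0,0,1],[0,0,0,0,0,0,1],[0,0,0,0,0,0,1],[0,0,0,0,0,0,1]]' 45
```

```text
time_s: 7.88
position: [533.9, 301.8, 178.0]
orientation: [0.0, 0.973, 0.231, -0.0]
wrist_force: [-2.0, -2.1, 2.0]
opening: 0.133
```

```bash
python3 -m inch '[[0,0,0,0,0,-4,1],[0,0,0,0,0,-4,1],[0,0,0,0,0,-4,1],[0,0,0,0,0,-4,1],[0,0,0,0,0,-6,1],[0,0,0,0,0,-8,1],[0,0,0,0,0,-10,1],[0,0,0,0,0,0,1],[0,0,0,0,0,0,1]]' 45
python3 - <<'E'
from h import *
print(env.observe()["wrist_force"])
s=cam("scene");hsv=cv2.cvtColor(s[0],cv2.COLOR_BGR2HSV);m=cv2.inRange(hsv,(5,170,100),(16,255,255));m[:,:345]=0
j,_,st,ce=cv2.connectedComponentsWithStats(m);print([(st[i].tolist(),ce[i].round(1).tolist()) for i in range(1,j) if st[i][4]>40])
for z in(206,206+40,256,256+40):print(z,proj(s,(532.4,301.3,z)).round(1))
E
```

```text
time_s: 9.0
position: [534.3, 302.0, 218.0]
orientation: [-0.0, 0.973, 0.231, 0.0]
wrist_force: [0.3, 0.8, -2.5]
opening: 0.134
[ 0.25081844  0.75519446 -2.48371356]
[([371, 118, 7, 26, 139], [374.1, 130.6])]
206 [371.1 156.6]
246 [372.5 141.4]
256 [372.8 137.4]
296 [374.2 121.2]
```

```bash
python3 -m inch '[[0,0,0,0,0,-20,1],[0,0,0,0,0,-20,1],[0,0,0,20,0,0,1],[0,0,0,20,0,0,1],[0,0,0,20,0,0,1],[0,0,0,0,0,0,1]]'; python3 -m inch '[[0,0,0.012,-8,20,0,1],[0,0,0.024,-15,39,0,1],[0,0,0.024,-15,39,0,1],[0,0,0.024,-15,39,0,1],[0,0,0.024,-15,39,0,1],[0,0,0.024,-15,39,0,1],[0,0,0.024,-15,39,0,1],[0,0,0.024,-15,39,0,1],[0,0,0.024,-15,39,0,1],[0,0,0.024,-15,39,0,1],[0,0,0.012,-8,20,0,1],[0,0,0,0,0,0,1]]'; python3 -m inch '[[0,0,0,0,0,0,1],[0,0,0,0,0,0,1]]'
python3 - <<'E'
from h import *
import pickle
w=cam("wrist");pickle.dump(w,open('w4.pkl','wb'));print(w[3],proj(w,(484,-44,200)))
s=cam("scene");a=cv2.resize(s[0][150:350,130:350],(440,400));b=cv2.resize(w[0][0:300,100:370],(360,400))
cv2.imwrite('pics/c7.png',np.hstack([a,b]))
E
```

```text
time_s: 9.8
position: [588.2, 329.0, 256.7]
orientation: [-0.0, 0.973, 0.231, -0.001]
wrist_force: [0.7, 1.0, -1.9]
opening: 0.137
time_s: 11.3
position: [582.3, -91.3, 258.1]
orientation: [0.0, 0.994, 0.111, -0.0]
wrist_force: [0.4, 0.3, -1.9]
opening: 0.133
time_s: 11.55
position: [583.2, -87.3, 258.1]
orientation: [-0.0, 0.993, 0.114, 0.0]
wrist_force: [-0.1, 0.3, -1.5]
opening: 0.135
[566.83880195 -22.96274998 459.62877019] [194.01674907 154.2409482 ]
```

View pics/c7.png

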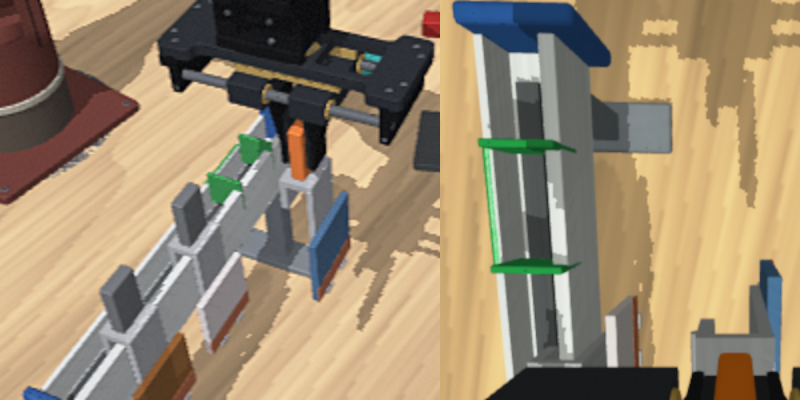

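Run:
```python
from h import *
import pickle
w=pickle.load(open('w4.pkl','rb'));g=cv2.cvtColor(w[0],cv2.COLOR_BGR2GRAY)
for r in (70,90,120,135,150,165,180,220):print(r,g[r,168:206].tolist())
hsv=cv2.cvtColor(w[0],cv2.COLOR_BGR2HSV);m=cv2.inRange(hsv,(50,120,40),(75,255,255));m[:,400:]=0
for c in (176,184,188,192,198):print("col",c,"green rows",np.where(m[:,c])[0].tolist())
o=cv2.inRange(hsv,(5,150,80),(18,255,255));o[:,:300]=0;o[:,350:]=0;o[:255]=0;o[300:]=0
for r in(268,275,282,290,296):
    k=np.where(o[r])[0];print("tab",r,(k.min(),k.max()) if len(k) else None)
```

```text
70 [85, 85, 85, 85, 84, 72, 48, 64, 123, 156, 157, 159, 162, 162, 161, 161, 163, 164, 159, 140, 115, 99, 99, 99, 99, 100, 101, 100, 101, 102, 101, 101, 102, 101, 100, 100, 100, 100]
90 [58, 59, 60, 60, 58, 57, 56, 47, 36, 106, 153, 158, 160, 161, 163, 162, 163, 163, 165, 162, 150, 121, 99, 100, 100, 100, 100, 101, 101, 101, 102, 101, 102, 102, 102, 101, 100, 101]
120 [85, 84, 84, 83, 84, 84, 84, 84, 83, 66, 38, 108, 155, 160, 162, 163, 164, 164, 165, 166, 167, 164, 148, 121, 102, 102, 102, 102, 102, 102, 102, 103, 103, 103, 102, 103, 102, 101]
135 [85, 86, 86, 85, 84, 84, 85, 84, 85, 86, 69, 39, 108, 155, 161, 163, 163, 164, 165, 166, 167, 169, 164, 146, 120, 102, 102, 102, 103, 102, 103, 103, 104, 103, 103, 105, 106, 105]
150 [86, 86, 85, 85, 85, 83, 83, 86, 86, 86, 86, 71, 40, 150, 220, 228, 229, 230, 231, 211, 167, 169, 170, 165, 143, 115, 102, 103, 105, 107, 104, 103, 103, 107, 107, 107, 107, 106]
165 [60, 58, 58, 59, 59, 59, 57, 57, 59, 59, 59, 60, 52, 39, 156, 224, 229, 229, 229, 230, 231, 233, 234, 235, 230, 189, 122, 103, 105, 107, 107, 107, 106, 105, 105, 106, 108, 108]
180 
[... 234 characters left out ...]
 87, 89, 90, 73, 39, 161, 227, 230, 230, 230, 231, 233, 234, 235, 234, 221, 162, 105, 107, 105, 105, 107, 107, 107, 107]
col 176 green rows [104, 105, 106, 107, 108, 109, 110, 111, 112, 113, 114, 115, 194, 195, 196, 197, 198, 199, 200, 201, 202, 203, 204, 205]
col 184 green rows [106, 107, 108, 109, 110, 111, 198, 199, 200, 201, 202, 203, 204, 205]
col 188 green rows [107, 108, 109, 110, 111, 199, 200, 201, 202, 203, 204]
col 192 green rows [110, 199, 200, 201, 202, 203]
col 198 green rows [112, 200]
tab 268 (np.int64(310), np.int64(332))
tab 275 (np.int64(309), np.int64(333))
tab 282 (np.int64(307), np.int64(334))
tab 290 (np.int64(306), np.int64(335))
tab 296 (np.int64(306), np.int64(336))
```

Run:
```python
from h import *
import pickle
w=pickle.load(open('w4.pkl','rb'));s=env.observe();print(s["position"],s["orientation"])
P=np.array([plane(w,p,200) for p in((182.8,90),(185.7,135),(187.55,165),(188.55,180),(191.45,220))]);print(P.round(1))
d=np.polyfit(P[:,1],P[:,0],1);yaw=np.arctan(-d[0]);print("yaw deg",np.degrees(yaw))
W=[np.linalg.norm(plane(w,a,200)-plane(w,b,200))*np.cos(np.radians(5)) for a,b in(((181.8,165),(193.3,165)),((185.8,220),(197.1,220)))];print("lip width",W)
a,b=plane(w,(184.2,111.5),200),plane(w,(189.8,198.5),200);print(a,b,np.linalg.norm(a-b))
bay=(a+b)/2;bay[0]=np.polyval(d,bay[1]);print("bay",bay)
q=s["orientation"];Rt=R.from_quat(np.r_[q[1:],q[0]]);ty=2*np.arctan2(q[2],q[1]);print("tool yaw",np.degrees(ty))
# held tab in wrist: top face edge col centre ->tool x, at z of tab top (TCP z+53+25)
c=plane(w,(320.75,290),s["position"][2]+78);print("tab mid at row290, tool frame",Rt.inv().apply(c-s["position"]))
def rel(off,pos):  # shift in tool axes after yaw fix to bring TCP to bay+off
    x=np.array([np.cos(yaw),np.sin(yaw)]);y=np.array([-x[1],x[0]]);t=bay[:2]+off*x-pos[:2];return t@x,-(t@y)
print("to front 60 (tx,ty in bay-aligned tool)",rel(60,s["position"]),"to 0",rel(0,s["position"]))
t,sc=cam("top"),cam("scene")
for n,c in(("t",t),("s",sc)):
    hsv=cv2.cvtColor(c[0],cv2.COLOR_BGR2HSV);m=cv2.inRange(hsv,(5,170,100),(16,255,255));j,_,st,ce=cv2.connectedComponentsWithStats(m);print(n,[(st[i].tolist(),ce[i].round(1).tolist()) for i in range(1,j) if st[i][4]>25])
print("expected scene tab top/bot",proj(sc,s["position"]+[0,0,78]),proj(sc,s["position"]+[0,0,28]))
print("scene bay lip front corners", [proj(sc,p).round(1) for p in (a,b)])
```

```text
[583.24310316 -87.91093742 257.97367172] [-1.79524576e-04  9.93513339e-01  1.13715478e-01  5.04428849e-05]
[[471.   -5.6 200. ]
 [476.8 -32.9 200. ]
 [480.8 -52.  200. ]
 [482.9 -61.8 200. ]
 [488.8 -88.9 200. ]]
yaw deg 12.022376489224598
lip width [np.float64(7.762156430566998), np.float64(7.9068425092388495)]
[473.75785267 -18.48638905 200.        ] [485.51525508 -74.2001501  200.        ] 56.940843695816106
bay [479.64593412 -46.34326957 200.        ]
tool yaw 13.059082873212157
tab mid at row290, tool frame [ -1.29148714 -19.99016445 -77.99328604]
to front 60 (tx,ty in bay-aligned tool) (np.float64(-32.66662000219998), np.float64(-62.23457223871425)) to 0 (np.float64(-92.66662000219993), np.float64(-62.23457223871424))
t [([480, 248, 15, 5, 43], [486.5, 249.9]), ([173, 319, 18, 25, 359], [181.5, 331.1])]
s [([273, 210, 12, 30, 218], [278.0, 225.0])]
expected scene tab top/bot [280.24782047 211.35219241] [282.24100752 235.02937725]
scene bay lip front corners [array([262.5, 225.6]), array([248.2, 244.5])]
```

```bash
python3 -m inch '[[0,0,0.018,0,-10,0,1],[0,0,0,-5,-25,0,1],[0,0,0,-10,-22,0,1],[0,0,0,-15,-5,0,1],[0,0,0,-15,0,0,1],[0,0,0,-15,0,0,1],[0,0,0,-15,0,0,1],[0,0,0,-12,0,0,1],[0,0,0,-4,0,0,1],[0,0,0,0,0,0,1],[0,0,0,0,0,0,1]]'
python3 - <<'E'
from h import *
import pickle
s=env.observe();bay=np.array([479.65,-46.34]);x=np.array([np.cos(.2098),np.sin(.2098)]);y=np.array([-x[1],x[0]])
e=s["position"][:2]-bay;print("TCP in bay frame",e@x,e@y,s["position"][2],s["orientation"])
w=cam("wrist");pickle.dump(w,open('w5.pkl','wb'));sc=cam("scene")
a=cv2.resize(sc[0][170:290,190:310],(400,400),interpolation=cv2.INTER_CUBIC);b=cv2.resize(w[0][60:360,170:470],(400,400),interpolation=cv2.INTER_CUBIC)
cv2.imwrite('pics/c8.png',np.hstack([a,b]))
E
```

```text
time_s: 13.12
position: [481.4, -47.3, 257.9]
orientation: [-0.0, 0.995, 0.104, 0.0]
wrist_force: [-0.1, 0.5, -1.2]
opening: 0.132
TCP in bay frame 1.5139694134303847 -1.2586573006952462 257.9167047136465 [-1.35027850e-04  9.94583696e-01  1.03938693e-01  4.24223319e-05]
```

View pics/c8.png

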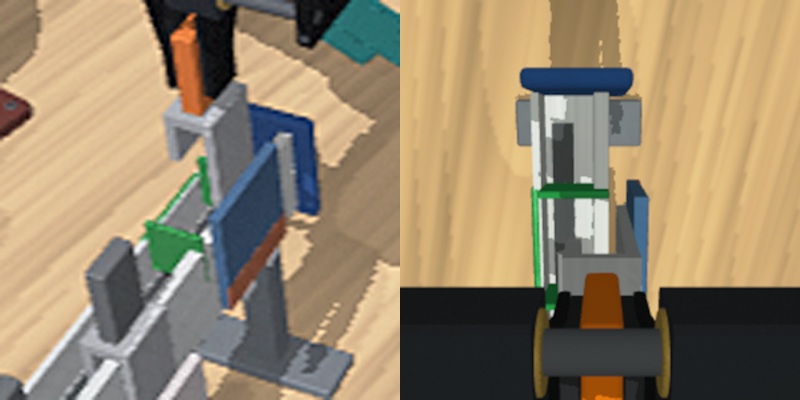

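Run:
```python
from h import *
import pickle
w=pickle.load(open('w5.pkl','rb'));g=cv2.cvtColor(w[0],cv2.COLOR_BGR2GRAY)
for r in(215,225,235):print(r,g[r,300:345].tolist())
for r in(255,262):print(r,g[r,280:360].tolist())
```

```text
215 [125, 193, 223, 222, 223, 224, 224, 224, 223, 223, 224, 227, 227, 225, 214, 200, 217, 224, 224, 224, 225, 225, 225, 226, 227, 221, 174, 124, 131, 131, 129, 118, 94, 84, 84, 84, 85, 85, 85, 73, 50, 46, 45, 45, 45]
225 [95, 173, 222, 222, 223, 224, 224, 223, 223, 223, 224, 226, 227, 225, 194, 170, 216, 224, 224, 225, 225, 225, 226, 226, 228, 221, 177, 131, 130, 130, 127, 111, 82, 76, 80, 85, 87, 88, 87, 87, 86, 86, 72, 46, 46]
235 [90, 171, 222, 223, 224, 223, 223, 223, 222, 222, 223, 226, 227, 225, 213, 197, 215, 225, 224, 224, 225, 225, 226, 227, 228, 220, 174, 129, 128, 126, 126, 110, 82, 76, 76, 78, 82, 86, 86, 87, 87, 87, 86, 87, 86]
255 [95, 116, 142, 148, 147, 130, 85, 65, 105, 137, 144, 132, 119, 117, 116, 115, 115, 116, 116, 117, 117, 117, 118, 117, 117, 116, 117, 115, 114, 113, 115, 116, 116, 118, 118, 117, 116, 116, 117, 116, 117, 117, 117, 117, 117, 116, 117, 116, 116, 116, 117, 117, 118, 119, 120, 121, 120, 121, 120, 121, 120, 119, 118, 117, 117, 118, 119, 119, 119, 118, 119, 113, 103, 102, 99, 121, 160, 178, 177, 175]
262 [96, 109, 135, 148, 147, 138, 101, 58, 98, 135, 144, 133, 117, 117, 116, 115, 115, 116, 116, 116, 117, 118, 119, 118, 117, 117, 116, 116, 115, 115, 115, 115, 117, 118, 117, 117, 117, 116, 117, 116, 116, 116, 118, 118, 117, 117, 117, 116, 116, 116, 117, 117, 118, 119, 120, 121, 120, 121, 121, 120, 119, 119, 117, 117, 116, 116, 116, 116, 117, 118, 116, 109, 101, 101, 96, 140, 177, 177, 174, 172]
```

```bash
python3 -m inch '[[0,0,0,1,-1,6,1],[0,0,0,0,0,8,1],[0,0,0,0,0,8,1],[0,0,0,0,0,6,1],[0,0,0,0,0,4,1],[0,0,0,0,0,0,1],[0,0,0,0,0,0,1]]'; python3 -m inch '[[0,0,0,0,0,6,1],[0,0,0,0,0,8,1],[0,0,0,0,0,8,1],[0,0,0,0,0,8,1],[0,0,0,0,0,6,1],[0,0,0,0,0,4,1],[0,0,0,0,0,0,1],[0,0,0,0,0,0,1]]'
```

```text
time_s: 14.1
position: [482.0, -46.2, 226.2]
orientation: [0.0, 0.995, 0.104, 0.0]
wrist_force: [-0.1, -0.1, -1.2]
opening: 0.134
time_s: 15.1
position: [482.0, -46.2, 186.2]
orientation: [0.0, 0.995, 0.104, 0.0]
wrist_force: [0.1, 0.5, -1.1]
opening: 0.133
```

No contact so far, and the hook has passed the lip. I'll lower the last few millimetres slowly.

```bash
python3 -m inch '[[0,0,0,0,0,2,1],[0,0,0,0,0,2,1],[0,0,0,0,0,1.5,1],[0,0,0,0,0,0,1],[0,0,0,0,0,0,1]]'; python3 -m inch '[[0,0,0,0,0,1,1],[0,0,0,0,0,0,1],[0,0,0,0,0,0,1]]';python3 -m inch '[[0,0,0,0,0,1,1],[0,0,0,0,0,0,1],[0,0,0,0,0,0,1]]'
```

```text
time_s: 15.72
position: [481.9, -46.2, 180.5]
orientation: [-0.0, 0.995, 0.104, 0.0]
wrist_force: [-0.2, -0.5, -1.1]
opening: 0.132
time_s: 16.1
position: [481.9, -46.2, 179.5]
orientation: [-0.0, 0.995, 0.104, 0.0]
wrist_force: [-0.1, 0.3, -1.8]
opening: 0.134
time_s: 16.48
position: [481.8, -46.2, 178.5]
orientation: [-0.0, 0.995, 0.104, -0.0]
wrist_force: [-0.3, 0.3, -2.1]
opening: 0.136
```

```bash
python3 -m inch '[[0,0,0,0,0,0.7,1],[0,0,0,0,0,0,1],[0,0,0,0,0,0,1]]';python3 -m inch '[[0,0,0,0,0,0.7,1],[0,0,0,0,0,0,1],[0,0,0,0,0,0,1]]';python3 -m inch '[[0,0,0,0,0,0.7,1],[0,0,0,0,0,0,1],[0,0,0,0,0,0,1]]'
```

```text
time_s: 16.85
position: [481.9, -46.2, 177.9]
orientation: [-0.0, 0.995, 0.104, 0.0]
wrist_force: [-0.7, 0.6, 0.6]
opening: 0.135
time_s: 17.23
position: [482.0, -46.2, 177.9]
orientation: [0.0, 0.995, 0.104, 0.0]
wrist_force: [-3.1, 0.3, 7.4]
opening: 0.134
time_s: 17.6
position: [482.0, -46.2, 177.9]
orientation: [0.0, 0.995, 0.104, 0.0]
wrist_force: [-5.8, 0.7, 12.9]
opening: 0.132
```

```bash
python3 -m inch '[[0,0,0,0,0,-1.3,1],[0,0,0,0,0,0,1],[0,0,0,0,0,0,1]]' 20; python3 -m inch '[[0,0,0,0,0,0,0.8],[0,0,0,0,0,0,0.6],[0,0,0,0,0,0,0.5],[0,0,0,0,0,0,0.5],[0,0,0,0,0,0,0.5]]';python3 -m inch '[[0,0,0,0,0,-10,0.5],[0,0,0,0,0,-25,0.5],[0,0,0,0,0,-30,0.5],[0,0,0,0,0,-30,0.5],[0,0,0,0,0,-30,0.5],[0,0,0,30,30,-20,0.5],[0,0,0,30,30,0,0.5],[0,0,0,0,0,0,0.5],[0,0,0,0,0,0,0.5]]'
python3 - <<'E'
from h import *
w=cam("wrist");sc=cam("scene");print(env.observe()["wrist_force"])
a=cv2.resize(sc[0][170:290,190:310],(400,400),interpolation=cv2.INTER_CUBIC);b=cv2.resize(w[0][0:300,100:400],(400,400),interpolation=cv2.INTER_CUBIC)
cv2.imwrite('pics/c9.png',np.hstack([a,b]))
P=np.array([479.65,-46.34,256]);print([proj(c,P+[0,0,d]).round(1) for c in(sc,w) for d in(0,-50)])
for n,c in(("s",sc),("w",w)):
    hsv=cv2.cvtColor(c[0],cv2.COLOR_BGR2HSV);m=cv2.inRange(hsv,(5,150,90),(18,255,255));j,_,st,ce=cv2.connectedComponentsWithStats(m);print(n,[(st[i].tolist(),ce[i].round(1).tolist()) for i in range(1,j) if st[i][4]>40])
E
```

```text
time_s: 17.98
position: [482.0, -46.2, 177.9]
orientation: [0.0, 0.995, 0.104, 0.0]
wrist_force: [-1.8, -0.6, 4.2]
opening: 0.131
time_s: 18.6
position: [481.8, -46.2, 177.6]
orientation: [-0.0, 0.995, 0.104, -0.0]
wrist_force: [0.2, 0.5, 0.0]
opening: 0.486
time_s: 19.73
position: [552.8, -92.0, 322.9]
orientation: [-0.0, 0.995, 0.104, -0.0]
wrist_force: [0.5, -0.1, 0.3]
opening: 0.501
[-0.0474252   0.11915246  0.45902799]
[array([252.4, 212.3]), array([255.2, 232.6]), array([234.2, 161.4]), array([247.8, 159.9])]
s [([318, 184, 20, 15, 171], [327.4, 190.9]), ([250, 208, 13, 30, 280], [255.9, 222.5]), ([260, 264, 14, 21, 41], [266.4, 275.0]), ([197, 316, 28, 55, 289], [210.6, 337.8])]
w [([235, 142, 22, 43, 875], [245.5, 162.6]), ([275, 342, 7, 33, 205], [278.2, 357.8])]
```

View pics/c9.png

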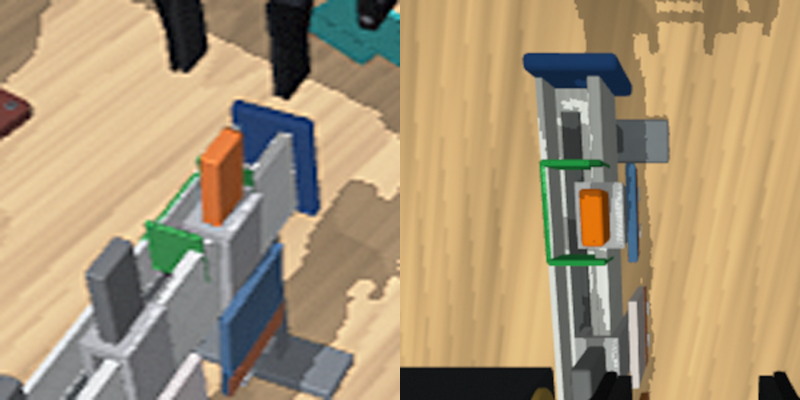

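```bash
python3 -c "
from rig import env;print(env.hand_in(),env.observe()['time_s'])"
```

```text
the job is handed in; nothing more can be done
the job is handed in; nothing more can be done
```

The blue tile's hanger is hanging on the rail in the free bay between the green stops, and I handed the job in. The last printed clock reading was 19.7 s of the 48 s allowed; `env.hand_in()` gives no verdict.

**What I did:** I gripped the orange tab across its 12 mm thickness and pulled straight up 40 mm off the catch. I then went forward off the stand, round to the front of the rail and over the lip. The hanger went down slowly and met the lip at the expected height (reported TCP z 177.9, against 178.0 when I gripped it on the stand). I backed the arm off, opened the fingers and moved the gripper clear.

**Last checks:**
- **Placing:** the last pictures show the tab between the stops, the tile hanging plumb in front and the bridge level with its neighbour. I judged this by eye and did not measure the final tab position against the limits.
- **Force:** the highest wrist force I read at the rail was about 14 N. After letting go it read about 0.5 N.
- **Other objects:** the white tile looked undisturbed. I did not measure the two tiles, the jar or the cone again. The gripper passed well above all of them.

**What disagreed:**
- **Fingertip position:** the real fingertips sit about 37 mm short of the reported TCP, as both the scene and wrist cameras showed. I went by the pictures and gripped 37 mm lower than the stated TCP would give.
- **Bay position:** the first rough estimate, from the overhead and scene cameras, was about 5 mm off the close wrist measurement, so I used the wrist one. It gave a lip width of 7.8 mm and a stop gap of 56.9 mm, against 8 and 56 stated.
- **Hanger over the lip:** just before lowering, two wrist measurements of this differed by about 2 mm. That was within the 4.5 mm of play.

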